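# Clip the two control modules back on the incubator's sloped rail

## Task

Clip both loose grey control modules onto the rail of the sloped console, in the free gaps beside the module already there: the wide one first, then the narrow one. Hook each module's lip under the rail's upper edge, then rock its near end down until the sprung foot clicks and the module sits fully home; leave the fitted module and everything else on the bench where they are.

Things in the scene. Friction and masses are not known exactly. Their poses are not given: they have to be found in the camera images.
- wide_mid (a point): centre of the wide loose grey module, 90 (x) x 54 (y) x 77 mm, 0.25 kg, standing on its feet (z up; this point 38.5 mm above them). Heights above the feet: base 90 mm long from 17 to 45 mm, its underside at 17 mm sits on the rail; above it a nose 46 mm long (x -23..23), full width, 45 to 77 mm: grip it along x, fingers over the two 22 mm shoulders. +x end: lip; -x end: foot.
- narrow_mid (a point): centre of the narrow loose grey module: 27 mm wide (y), 0.15 kg; otherwise the same as the wide one in all shapes, heights and axes, so 38.5 mm above its feet.
- wide_lip (a point): tip of the rigid lip beneath the +x end, mid width, 8.5 mm above the feet, x = 16.5 mm from the centre. It points to -x from a wall (x 23.5 to 30.5, down to the feet); its upper face slopes up to 11.8 mm at the wall (25 degrees), leaving a slot under the base's underside: pitch the module 20 to 25 degrees, -x end raised, to slide the slot over the rail's upper flange.
- narrow_lip (a point): tip of the narrow module's lip, the same as on the wide one.
- wide_foot (a joint): sprung foot beneath the wide module's -x end, with a black tab sticking out there; value: how far it is pushed to -x (m), 0 at rest, most 0.0075. Tooth: tip at x = -18 mm, flat top 12 mm above the feet, ramped below. Pressing that end down, the rail's edge pushes it back some 4 mm (5 to 8 N at the foot), then it springs back to 0 under the flange: the click.
- narrow_foot (a joint): the same for the narrow module's foot.
- rail: aluminium rail, fixed to a sloped console. Origin: middle of its top face, 85 mm above the bench. x runs 30 degrees up the slope, away from the robot; y along the rail; z square to its face. 45 mm wide, 3 mm flanges overhanging a 16 mm web, 21 mm free beneath. Free from y -80 to 80 mm between end stops 23 mm high. A seated module's axes are parallel, centre at x -0.5, z 21.5 mm.
- console: the fixed grey console, at varying places and yaws: sloped panel 130 x 224 mm facing the robot, its face 24 mm below the rail's. Origin on the bench straight below the rail's origin; x away from the robot, z up.
- fitted (a joint): where the module that is already fitted sits along the rail: rail y of its middle (m), -0.027 to 0.027. It is 36 mm wide, same profile as the loose ones, and held tight (about 40 N to shift it).
- fitted_mid (a point): centre of the already fitted module (36 mm wide, 90 mm long, 77 mm tall in its own axes, parallel to the rail).
- dishes: loose stack of four closed culture dishes, 92 mm across, 73 mm tall; origin under its centre.
- dish: loose single culture dish, 92 mm across, 15 mm tall; origin under its centre.
- bottle: loose glass bottle with paper-wrapped stopper, 64 mm across, 150 mm tall; origin under its centre.
- jar: loose amber jar, 54 mm across, 65 mm tall; origin under its centre.
- burner: loose gas burner, heavy foot 84 mm across, 140 mm tall tube; origin under its centre.
- beaker: loose glass beaker, 72 mm across, 90 mm tall; origin under its centre.
- rack: fixed tube rack 60 x 150 mm, tubes up to 103 mm high; origin under its centre.

How it is judged (in metres and radians):
On the way, in this order (a step that is already met when the one before it is completed fails the run):
1. the wide module, still pitched, has its lip hooked under the rail's upper flange (angle between the z axis of wide_mid and the z axis of rail, either way round between 0.1 and 0.8 rad and angle between the y axis of wide_mid and the y axis of rail, either way round below 0.15 rad and z of wide_lip in the frame of rail between -0.018 and -0.003 m and x of wide_lip in the frame of rail between 0.008 and 0.0215 m), for 0.05 s.
2. the wide module is fully home on the rail, foot clicked (z of wide_mid in the frame of rail between 0.0195 and 0.0235 m and x of wide_mid in the frame of rail between -0.004 and 0.004 m and y of wide_mid in the frame of rail between -0.085 and 0.085 m and angle between the z axis of wide_mid and the z axis of rail, either way round below 0.06 rad and angle between the y axis of wide_mid and the y axis of rail, either way round below 0.1 rad and value of joint wide_foot below 0.0015 m and contact force between wide and rail above 0.05 N), for 0.2 s.
3. the narrow module, still pitched, has its lip hooked under the rail's upper flange (the wide one still home) (all of step 2 and angle between the z axis of narrow_mid and the z axis of rail, either way round between 0.1 and 0.8 rad and angle between the y axis of narrow_mid and the y axis of rail, either way round below 0.15 rad and z of narrow_lip in the frame of rail between -0.018 and -0.003 m and x of narrow_lip in the frame of rail between 0.008 and 0.0215 m), for 0.05 s.
4. the narrow module is fully home on the rail, foot clicked (z of narrow_mid in the frame of rail between 0.0195 and 0.0235 m and x of narrow_mid in the frame of rail between -0.004 and 0.004 m and y of narrow_mid in the frame of rail between -0.085 and 0.085 m and angle between the z axis of narrow_mid and the z axis of rail, either way round below 0.06 rad and angle between the y axis of narrow_mid and the y axis of rail, either way round below 0.1 rad and value of joint narrow_foot below 0.0015 m and contact force between narrow and rail above 0.05 N), for 0.2 s.
At the end, for the whole second after the job is handed in: Both modules rest on the rail, each centre within 4 mm of the seated place across the rail and 2 mm in height above its face, between the end stops, flat on the rail within 3.4 degrees and square to it within 5.7 degrees, feet sprung back to within 1.5 mm, at rest (all of step 2 and all of step 4 and linear speed of each of wide, narrow below 0.02 m/s); the robot touches nothing.
It fails at once if something loose on the bench (dishes, dish, bottle) is shifted by more than 30 mm or tipped (distance of any of dishes, dish, bottle from where it was at the start of the episode above 0.03 m or angle between any of dishes, dish, bottle's own z axis and vertical above 0.5 rad).
It fails at once if something loose on the bench (jar, burner, beaker) is shifted by more than 30 mm or tipped (distance of any of jar, burner, beaker from where it was at the start of the episode above 0.03 m or angle between any of jar, burner, beaker's own z axis and vertical above 0.5 rad).
It fails at once if the module already fitted is shoved more than 6 mm along the rail (distance of fitted_mid from where it was at the start of the episode above 0.006 m).
It also fails if it takes over 61 s, if anything falls off the work surface, if the arm or the gripper's body presses on something with over 40 N, if the wrist force passes 120 N, or if a joint passes its speed limit or range.

## Robot

A 6-joint arm with a two-finger parallel gripper is mounted at the origin on the work surface. World frame = base frame: x ahead of the robot, y to its left, z up, the work surface at z = 0. Lengths are in mm, angles in rad, forces in N, time in s.
With the tool pointing down it reaches from about 150 to 775 mm from the base axis. Payload 6.1 kg.
Tool frame: the origin (TCP) lies between the finger pads; the fingertips stand 25 mm ahead of it and the grasp point (between the pads) lies 6 mm ahead of it; z points along the fingers, y is the direction in which the jaws open and shut (so a half turn about z gives the same grasp; the last joint's range is limited). The gripper opens to 85 mm and grips with 20 to 120 N. Pads are 22 mm wide; open, the fingers measure 114 mm over their backs; the gripper's body (76 mm by 85 mm) begins 54 mm behind the grasp point. The pads swing forward as they close: fully open they stand 13 mm farther back than shut.
Start: joints at [-1.199, 0.126, -0.04, 1.405, 0, 1.571], TCP at [190.721, -489.115, 256.295] pointing down, gripper open.
Joint ranges: [-2.72, 2.72], [-0.95, 1.95], [-1.27, 1.35], [-1.78, 2.02], [-1.46, 1.47], [-3.14, 3.14]. Speed limits (rad/s): [2.39, 2.39, 3.01, 3.14, 3.14, 3.14].

## Interface

Orientations are given as a unit quaternion [w, x, y, z].
In Python, from workcell import arm gives the robot as it stands.
- The arm moves only by the tool drive_tool, never from a script. Its argument "plan" is a list that holds one entry, the list of rows, each a list of 7 numbers: the turn, a rotation vector about the tool's x, y, z in degrees, then the shift along the tool's x, y, z in mm, then the opening, from -1 (shut) to 1 (fully open). In form: [[[wx, wy, wz, dx, dy, dz, gripper], ...]]. A call has exactly 5 rows; each row is the pose to reach, as a shift and turn from the pose commanded when the call began, along the tool's axes at that moment; what a row does not reach only later rows make up. A row lasts 1/12 s, in which the tool goes at most 41.7 mm and 7.16 degrees, less where a joint would pass 70% of its speed; a pose out of reach is approached as far as the arm can. A call with a gripper value outside its range is refused whole. The fingers move at their own pace and stop on an object; the grip force is fixed at half the most. Time passes only in rows, so rows that repeat a pose let the fingers close, or fill a call up. It gives the time, the measured TCP pose, the force and the opening at its end, in the units of the state.
- arm.read_state(): the state, without advancing time (a new reading comes with each control period).
- arm.snapshot(name): name is "scene" or "top" or "wrist"; returns the picture (480x640x3 uint8, red, green, blue); there is no depth.
- arm.camera_params(name): a dict with "mtx" (3x3 intrinsics, pixels), "distortion" ([k1, k2, p1, p2, k3] as OpenCV has them; the pictures are not rectified), "R" (3x3) and "t" (3): a world point X has camera coordinates R X + t; the wrist camera has in their place "T_tool_cam" (4x4, takes a point from camera to tool coordinates, whose origin is the TCP and whose axes are the flange's). Camera axes: x right, y down, z forward; pixel columns grow to the right and rows downward; lengths in mm; the calibration is good to about 2 mm. A picture is of the moment at which its call begins: read the wrist's pose just before it. camera_params takes no time and is no camera call.
- arm.finish_job(): hands the job in, once; it reports no verdict.
Trained networks look in the newest picture that a camera, given by its name, has taken for a name from the list of things; names that differ only in an ending like _2 or _b are one class to them, and where a whole thing is asked for, a point or a joint stands for the part that bears it (a point fixed in the world has none). Each returns a list of dicts, best first, with "score" (0 to 1); they miss things now and then, are a little off and sometimes report something else, mostly with a low value. They report only what shows in the picture. A call takes as long as a camera call.
- arm.recognise(camera, target): "pixel" ([column, row] in pixels, amid what is visible of it).
The state is a dict: "clock": time; "q": joint angles; "dq": joint speeds; "effort": joint torques, N m; "eef_pos": TCP position; "tool_rot": TCP orientation; "force": force on the tool from outside, world axes, zero at the start; "moment": the same for the moment, N m; "grip_width": finger opening in mm.
Only numpy, scipy, OpenCV 4.12 (cv2) and the standard library are available. Lean on these libraries where they do the work, as an engineer would, in place of code of your own. Each camera call takes 0.05 s, during which the arm holds its last target. There are 200 camera calls.

## Working session

There is one attempt and no reset: what is moved stays moved. The work goes in short steps, Python scripts to look and compute and a tool call to move; the robot and the scene stay as the last step left them, time stands still between calls to the robot, and variables do not carry over. Pictures are saved under pics/ and viewed, about 8 in all and at most 12, crops included, and the job is handed in when it is done.

Besides the shell and the picture viewer there is one more tool, called after "Call:" as name(argument=value, ...), one argument or row to a line, values as JSON. drive_tool: Moves the arm, as the interface text tells. Its arguments: {"type":"object","properties":{"plan":{"type":"array"}},"required":["plan"]}

```bash
ls; mkdir -p pics; python3 - <<'E'
from workcell import arm
import cv2, numpy as np
np.set_printoptions(precision=3,suppress=True)
print(arm.read_state())
for n in ["scene","top"]:
    im=arm.snapshot(n); cv2.imwrite(f"pics/{n}0.png",im[:,:,::-1])
    p=arm.camera_params(n); print(n,p)
    for t in ["wide_mid","narrow_mid","fitted_mid","rail","console","wide_foot","wide_lip","narrow_foot","dishes","dish","bottle","jar","burner","beaker","rack"]:
        r=arm.recognise(n,t); print(t,[(np.round(d["pixel"],1).tolist(),round(d["score"],2)) for d in r[:3]])
print(arm.camera_params("wrist"))
E
```

```text
pics
{'clock': 0.0, 'q': array([-1.199,  0.126, -0.041,  1.405,  0.   ,  1.571]), 'dq': array([ 0.001, -0.001, -0.001, -0.001, -0.001, -0.001]), 'effort': array([ -0.002, -43.592,  35.292,   0.017,  -0.   ,  -0.   ]), 'eef_pos': array([ 190.608, -488.773,  255.52 ]), 'tool_rot': array([-0.001,  0.983,  0.185, -0.   ]), 'force': array([ 0.641, -0.76 ,  0.071]), 'moment': array([-0.003, -0.036,  0.02 ]), 'grip_width': 85.49593622048741}
scene {'mtx': array([[449.914,   0.   , 323.806],
       [  0.   , 449.914, 243.065],
       [  0.   ,   0.   ,   1.   ]]), 'distortion': array([-0.009,  0.   ,  0.   ,  0.   ,  0.   ]), 'R': array([[ 0.478,  0.878, -0.004],
       [ 0.486, -0.269, -0.832],
       [-0.732,  0.396, -0.555]]), 't': array([-262.015, -177.143, 1602.374])}
wide_mid [([312.3, 244.1], 0.7)]
narrow_mid [([374.3, 220.7], 0.91), ([212.0, 265.4], 0.45)]
fitted_mid [([335.6, 248.3], 0.82), ([432.5, 234.4], 0.31)]
rail [([336.9, 253.3], 0.92)]
console [([339.4, 269.2], 0.73), ([335.1, 248.7], 0.61), ([432.7, 231.5], 0.27)]
wide_foot []
wide_lip [([310.0, 243.6], 0.97)]
narrow_foot [
[... 829 characters left out ...]
e_lip [([320.3, 282.9], 0.87)]
narrow_foot [([317.9, 228.9], 0.17)]
dishes [([433.2, 292.9], 0.85)]
dish [([216.5, 245.7], 0.57)]
bottle [([213.7, 197.5], 0.73)]
jar [([370.2, 316.0], 0.8)]
burner [([435.1, 207.5], 0.85)]
beaker [([147.0, 260.4], 0.68)]
rack [([513.5, 255.8], 0.89), ([226.3, 296.8], 0.53)]
{'mtx': array([[388.442,   0.   , 314.911],
       [  0.   , 388.442, 233.782],
       [  0.   ,   0.   ,   1.   ]]), 'distortion': array([-0.017,  0.   ,  0.   ,  0.   ,  0.   ]), 'T_tool_cam': array([[  -0.001,   -0.961,   -0.275,   69.711],
       [   1.   ,   -0.001,   -0.001,   -0.706],
       [   0.001,   -0.275,    0.961, -116.561],
       [   0.   ,    0.   ,    0.   ,    1.   ]])}
```

View pics/scene0.png

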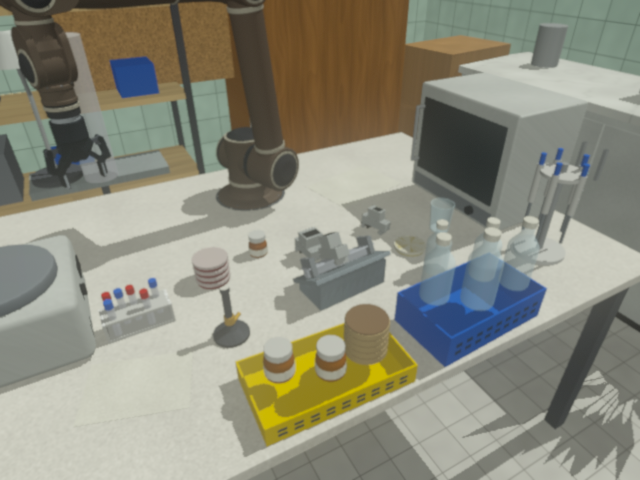

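View pics/top0.png

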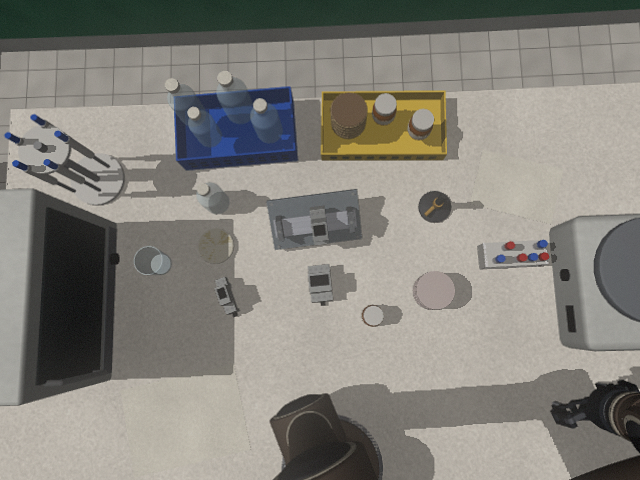

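```bash
cat > h.py <<'E'
from workcell import arm
import cv2, numpy as np
from scipy.spatial.transform import Rotation as Rot
np.set_printoptions(precision=2,suppress=True)
def rq(q): return Rot.from_quat([q[1],q[2],q[3],q[0]])
def cam(n,s=None):
    p=arm.camera_params(n)
    if n!="wrist": R,t=np.array(p["R"]),np.array(p["t"])
    else:
        s=s or arm.read_state(); T=np.array(p["T_tool_cam"]); Rw=rq(s["tool_rot"]).as_matrix()
        Rc=Rw@T[:3,:3]; c=Rw@T[:3,3]+s["eef_pos"]; R,t=Rc.T,-Rc.T@c
    return np.array(p["mtx"]),np.array(p["distortion"]),R,t
def ray(C,px):
    K,d,R,t=C; u=cv2.undistortPoints(np.array([[px]],float),K,d)[0,0]
    return -R.T@t, R.T@np.array([u[0],u[1],1.])
def onz(C,px,z):
    o,v=ray(C,px); return o+v*(z-o[2])/v[2]
def proj(C,X):
    K,d,R,t=C; return cv2.projectPoints(np.asarray(X,float).reshape(-1,1,3),cv2.Rodrigues(R)[0],t,K,d)[0][:,0]
E
python3 - <<'E'
from h import *
T=cam("top")
for n,px,z in [("wide",(320,280),60),("wtab",(320,301),25),("narrow",(225,293),60),("ntab",(235,313),20),("rail",(316,221),85),("fit",(319,228),140),("jar",(372,316),65),("dish",(215,246),15),("dishes",(434,291),73),("bottle",(205,187),150),("panelBL",(275,250),20),("panelBR",(361,240),20)]:
    print(n,onz(T,px,z))
# move delta to view pose
s=arm.read_state(); R=rq(s["tool_rot"])
tgt=Rot.from_matrix(np.array([[0,1,0],[1,0,0],[0,0,-1.]]).T)
print(R.as_matrix(), np.degrees((R.inv()*tgt).as_rotvec()))
for g in [(320,-20,300)]:
    print(R.inv().apply(np.array(g)-s["eef_pos"]))
E
```

```text
wide [447.23  14.3   60.  ]
wtab [397.29  17.17  25.  ]
narrow [423.14 248.39  60.  ]
ntab [374.33 232.23  20.  ]
rail [589.76  18.87  85.  ]
fit [562.3   10.05 140.  ]
jar [ 356.38 -108.33   65.  ]
dish [547.26 284.53  15.  ]
dishes [ 411.17 -258.27   73.  ]
bottle [668.   274.69 150.  ]
panelBL [530.7  128.76  20.  ]
panelBR [548.74 -91.91  20.  ]
[[ 0.93  0.36  0.  ]
 [ 0.36 -0.93  0.  ]
 [ 0.    0.   -1.  ]] [  0.   -0.  -68.7]
[ 290.87 -390.08  -43.69]
```

Call:
drive_tool(
  plan=[
    [[0,0,-4.6,30,-25,-4,1],[0,0,-9.2,60,-50,-8,1],[0,0,-13.7,90,-75,-13,1],[0,0,-18.3,119,-99,-17,1],[0,0,-22.9,148.5,-124,-21.5,1]],
  ],
)

```text
clock: 2.02
eef_pos: [284.4, -318.2, 278.0]
tool_rot: [0.0, 0.926, 0.378, 0.0]
force: [1.4, -0.3, 0.3]
grip_width: 85.5
```

Call:
drive_tool(
  plan=[
    [[0,0,-4.6,37,-11.3,-4,1],[0,0,-9.2,74,-22.6,-8,1],[0,0,-13.7,111,-33.8,-13,1],[0,0,-18.3,148,-45.1,-17,1],[0,0,-22.9,185,-56.4,-21.5,1]],
  ],
)

```text
clock: 2.43
eef_pos: [377.7, -148.4, 299.8]
tool_rot: [0.0, 0.832, 0.554, 0.0]
force: [0.7, -0.5, 0.9]
grip_width: 85.5
```

Call:
drive_tool(
  plan=[
    [[0,0,-4.6,38.5,4,-4,1],[0,0,-9.2,77,8,-8,1],[0,0,-13.7,115.5,12,-13,1],[0,0,-18.3,154,16,-17,1],[0,0,-22.9,192.4,20,-21.5,1]],
  ],
)

```text
clock: 2.85
eef_pos: [471.1, 21.2, 321.2]
tool_rot: [0.0, 0.706, 0.709, 0.0]
force: [0.9, -1.0, 0.8]
grip_width: 85.7
```

```bash
cat >> h.py <<'E'
import pickle
def shot(name):
    s=arm.read_state(); im=arm.snapshot("wrist"); cv2.imwrite(f"pics/{name}.png",im[:,:,::-1])
    pickle.dump((cam("wrist",s),s),open(f"pics/{name}.pkl","wb"))
    return im
def load(name):
    return cv2.imread(f"pics/{name}.png"), pickle.load(open(f"pics/{name}.pkl","rb"))[0]
E
python3 -c "
from h import *
shot('w1')"
```

```text
(no output)
```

View pics/w1.png

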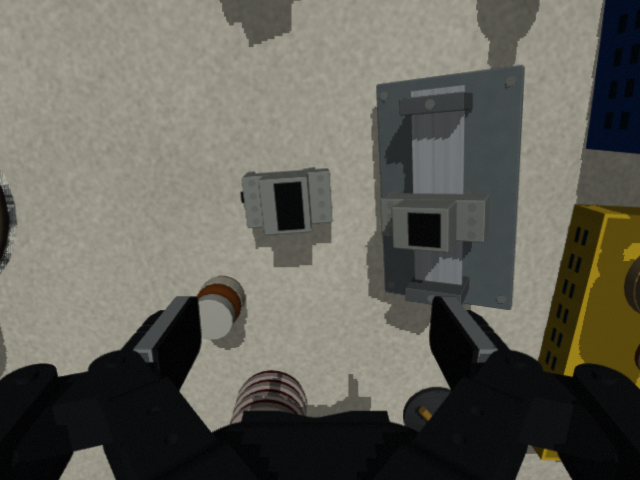

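Call:
drive_tool(
  plan=[
    [[0,0,0,36,0,0,1],[0,0,0,72,0,0,1],[0,0,0,108,0,0,1],[0,0,0,145,0,0,1],[0,0,0,180,0,0,1]],
  ],
)

```text
clock: 3.32
eef_pos: [470.3, 201.1, 320.9]
tool_rot: [0.0, 0.707, 0.707, 0.0]
force: [1.6, -0.1, 1.1]
grip_width: 85.6
```

```bash
python3 -c "
from h import *
print(arm.read_state()['eef_pos']);shot('w2')"
```

```text
[470.29 201.05 320.89]
```

View pics/w2.png

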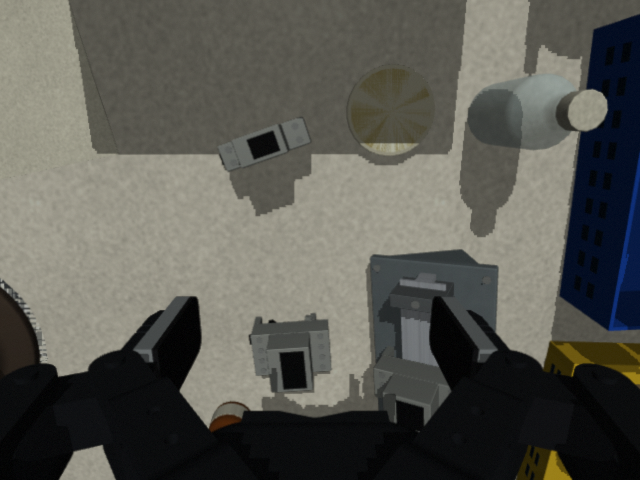

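```bash
python3 - <<'E'
from h import *
a,_=load('w1'); b,_=load('w2')
def crop(im,x0,y0,w,h,k,step):
    o=cv2.resize(im[y0:y0+h,x0:x0+w],None,fx=k,fy=k,interpolation=cv2.INTER_CUBIC)
    o=cv2.convertScaleAbs(o,alpha=1.2,beta=15)
    for x in range(-(-x0//step)*step,x0+w,step):
        cv2.putText(o,str(x),(int((x-x0)*k),8),0,.3,(0,0,255)); cv2.line(o,(int((x+.5-x0)*k),10),(int((x+.5-x0)*k),16),(0,0,255))
    for y in range(-(-y0//step)*step,y0+h,step):
        cv2.putText(o,str(y),(6,int((y-y0)*k)+4),0,.3,(0,0,255)); cv2.line(o,(0,int((y+.5-y0)*k)),(5,int((y+.5-y0)*k)),(0,0,255))
    return o
o=np.zeros((600,800,3),np.uint8)
c=crop(a,370,60,160,250,2.4,20); o[:c.shape[0],:c.shape[1]]=c
c=crop(a,235,160,100,80,4,10); o[:320,395:795]=c
c=crop(b,215,113,100,64,4,10); o[330:586,395:795]=c
cv2.imwrite('pics/z1.png',o)
E
```

```text
(no output)
```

View pics/z1.png

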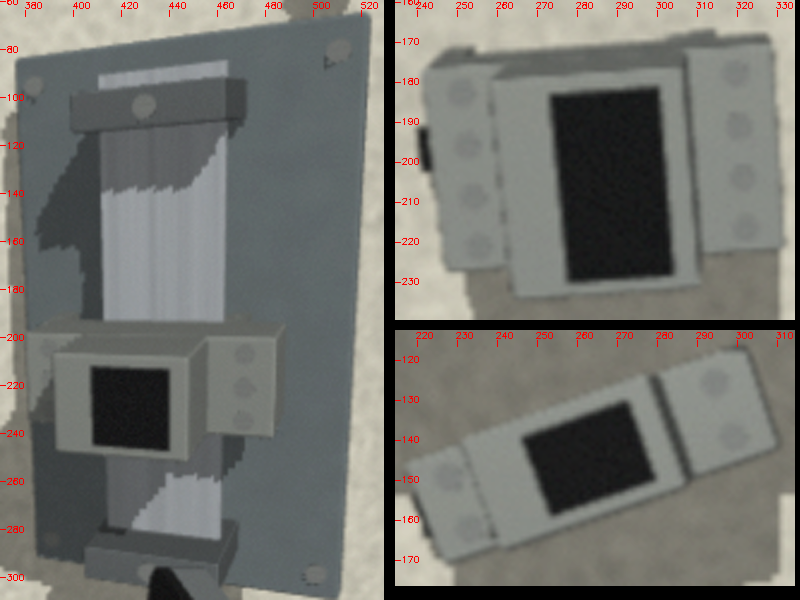

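```bash
cat > fit.py <<'E'
from h import *
from scipy.optimize import least_squares
def Rz(a): return Rot.from_euler('z',a).as_matrix()
SL=Rot.from_euler('y',-30,degrees=True).as_matrix()
def modcorners(w): # rel. to feet centre
    h=w/2
    return np.array([[-23,h,77],[23,h,77],[23,-h,77],[-23,-h,77],[45,h,45],[45,-h,45],[-45,h,45],[-45,-h,45]],float)
def fitmod(C,px,w,x0,freez):
    f=lambda p:(proj(C,(Rz(p[2])@modcorners(w).T).T+[p[0],p[1],p[3] if freez else 0])-px).ravel()
    r=least_squares(f,x0+[0.],loss='soft_l1'); return r.x,np.abs(r.fun).reshape(-1,2)
E
python3 - <<'E'
from fit import *
_,C1=load('w1'); _,C2=load('w2')
c2=lambda L,ox,oy,x0,y0,k:np.array([(x0+(X-ox+.5)/k-.5,y0+(Y-oy+.5)/k-.5) for X,Y in L])
pw=c2([(497,80),(684,67),(700,284),(515,298),(770,45),(782,247),(428,67),(447,270)],395,0,235,160,4)
pn=c2([(462,436),(648,375),(688,485),(500,548),(747,347),(778,447),(412,470),(450,563)],395,330,215,113,4)
for n,C,p,w,x0 in [("wide",C1,pw,54,[447,14,0.]),("narrow",C2,pn,27,[423,248,.3])]:
    for fz in (0,1):
        x,e=fitmod(C,p,w,x0,fz); print(n,fz,x[:2],np.degrees(x[2]),"z",x[3]); print(e.max(1))
pr=c2([(57,352),(190,357),(187,460),(55,450),(277,337),(274,436),(207,432)],0,0,370,60,2.4)
pl=c2([(99,87),(104,320),(228,60),(223,320)],0,0,370,60,2.4) # rail edges: fit x only via free y
pst=c2([(75,132),(232,117)],0,0,370,60,2.4)
def model(p):
    x,y,yaw,f,z=p[:5]; t=p[5:]
    L=[[-23.5,f+18,60],[22.5,f+18,60],[22.5,f-18,60],[-23.5,f-18,60],[44.5,f+18,28],[44.5,f-18,28],[22.5,f-18,28],
       [-22.5,t[0],0],[-22.5,t[1],0],[22.5,t[2],0],[22.5,t[3],0],[t[4],80,23],[t[5],80,23]]
    return (Rz(yaw)@SL@np.array(L,float).T).T+[x,y,85+z]
px=np.vstack([pr,pl,pst])
for fz in (0,1):
    g=lambda p:np.r_[(proj(C1,model(p))-px).ravel(), p[4]*(0 if fz else 100)]
    r=least_squares(g,[590,19,0,-20,0,100,20,100,20,-30,30],loss='soft_l1')
    print("rail",r.x[:2],np.degrees(r.x[2]),"f",r.x[3],"z",r.x[4],"stopx",r.x[5:]); print(r.fun[:26].reshape(-1,2))
E
```

```text
wide 0 [442.9   16.11] 3.9814531920656457 z 0.0
[1.95 0.69 1.08 0.61 1.6  1.47 1.92 0.61]
wide 1 [442.08  13.79] 3.871500225745197 z -12.095885693393019
[0.9  0.15 0.11 0.55 0.39 0.14 0.44 0.54]
narrow 0 [419.81 251.75] 18.536539430004975 z 0.0
[0.84 1.14 0.6  1.   1.63 1.26 2.22 1.46]
narrow 1 [418.4  251.05] 18.53181925059651 z -12.24225663623164
[0.74 0.34 0.33 1.49 0.97 0.58 1.97 0.21]
rail [583.98  22.36] 5.232237434508041 f -9.21050956889302 z -5.3260836089811305e-05 stopx [ 95.08   7.67  99.22   8.23 -24.77  28.09]
[[-2.73 -0.56]
 [-0.26 -0.93]
 [ 0.7   0.79]
 [-0.43  0.21]
 [ 0.26 -0.68]
 [ 0.13  0.78]
 [ 0.39  0.53]
 [ 0.13 -0.  ]
 [ 0.07 -0.  ]
 [-0.23 -0.  ]
 [ 0.37  0.01]
 [-0.02 -0.2 ]
 [ 0.02  0.19]]
rail [585.73  22.54] 5.267868598938809 f -10.788821268274104 z -5.2970791099155115 stopx [ 95.28   6.59  99.53   7.12 -25.37  28.35]
[[-1.75 -0.18]
 [-0.27 -0.57]
 [ 0.73  0.34]
 [ 0.52 -0.1 ]
 [-0.38 -0.23]
 [-0.44  0.5 ]
 [ 0.28  0.3 ]
 [ 0.61 -0.01]
 [ 0.58 -0.01]
 [-0.54 -0.01]
 [ 0.15  0.  ]
 [-0.02 -0.19]
 [ 0.02  0.17]]
```

Call:
drive_tool(
  plan=[
    [[0,0,0,-32,9,20,1],[0,0,0,-65,18,41,1],[0,0,0,-98,28,63,1],[0,0,0,-130,37,84,1],[0,0,0,-141,40,91,1]],
  ],
)

```text
clock: 3.78
eef_pos: [510.1, 55.0, 226.6]
tool_rot: [-0.001, 0.708, 0.706, -0.002]
force: [-0.7, -0.1, -0.1]
grip_width: 85.7
```

```bash
cat >> fit.py <<'E'
def crop(im,x0,y0,w,h,k,step):
    o=cv2.resize(im[y0:y0+h,x0:x0+w],None,fx=k,fy=k,interpolation=cv2.INTER_CUBIC)
    o=cv2.convertScaleAbs(o,alpha=1.2,beta=15)
    for x in range(-(-x0//step)*step,x0+w,step):
        cv2.putText(o,str(x),(int((x-x0)*k),8),0,.3,(0,0,255)); cv2.line(o,(int((x+.5-x0)*k),10),(int((x+.5-x0)*k),16),(0,0,255))
    for y in range(-(-y0//step)*step,y0+h,step):
        cv2.putText(o,str(y),(6,int((y-y0)*k)+4),0,.3,(0,0,255)); cv2.line(o,(0,int((y+.5-y0)*k)),(5,int((y+.5-y0)*k)),(0,0,255))
    return o
def draw(im,C,X,col=(0,255,0)):
    for p in proj(C,X): cv2.drawMarker(im,tuple(int(round(v)) for v in p),col,cv2.MARKER_CROSS,4,1)
E
python3 - <<'E'
from fit import *
s=arm.read_state(); print(s['eef_pos'],s['tool_rot'])
shot('w3')
a,C=load('w3')
o=crop(a,100,40,440,330,1.8,20)
cv2.imwrite('pics/z3.png',o); print(o.shape)
# predicted px of the current fits
print(proj(C,(Rz(np.radians(3.98))@modcorners(54).T).T+[442.9,16.1,0]))
E
```

```text
[510.08  54.97 226.61] [-0.    0.71  0.71 -0.  ]
(594, 792, 3)
[[188.62 244.42]
 [251.95 240.03]
 [260.4  308.26]
 [200.23 312.08]
 [285.89 226.4 ]
 [291.97 288.91]
 [174.17 234.23]
 [185.3  295.85]]
```

View pics/z3.png

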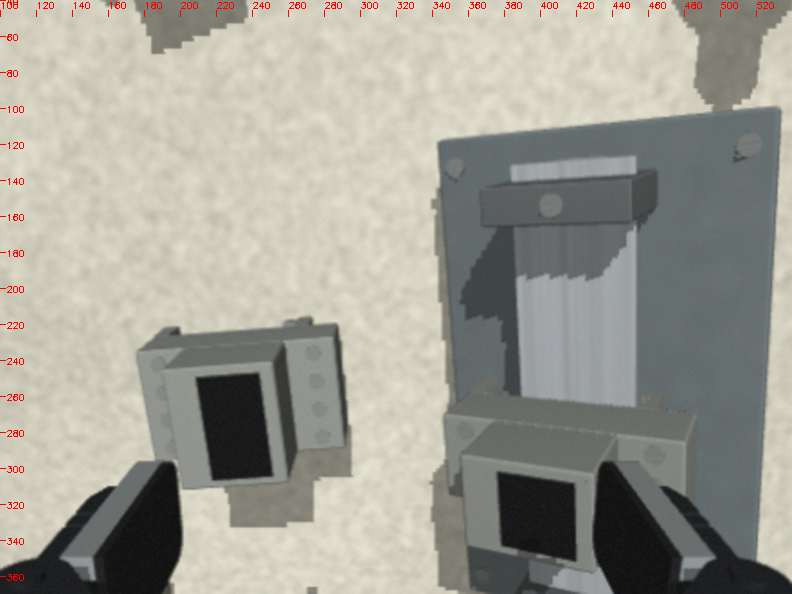

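```bash
cat >> fit.py <<'E'
def blob(im,seed,thr=60,kmax=3000):
    m=(im.max(2)<thr).astype(np.uint8); n,lab,st,cen=cv2.connectedComponentsWithStats(m,connectivity=4)
    l=lab[int(seed[1]),int(seed[0])]
    if l==0: return None
    c=(lab==l).astype(np.uint8); cs,_=cv2.findContours(c,0,1); q=cv2.minAreaRect(max(cs,key=len))
    ap=cv2.approxPolyDP(max(cs,key=len),3,True)[:,0]
    return cen[l],st[l,4],q,ap
def tri(obs): # list of (C,px)
    A=np.zeros((3,3));b=np.zeros(3); rs=[ray(*o) for o in obs]
    for o,v in rs:
        v=v/np.linalg.norm(v); P=np.eye(3)-np.outer(v,v); A+=P;b+=P@o
    X=np.linalg.solve(A,b); return X,[np.linalg.norm(proj(C,X)[0]-p) for C,p in obs]
E
python3 - <<'E'
from fit import *
V={n:load(n) for n in('w1','w2','w3')}
S={'wide':dict(w1=(290,206),w2=(292,370),w3=(230,280)),'fit':dict(w1=(424,230),w3=(400,320)),'narrow':dict(w2=(263,145))}
for k,d in S.items():
    obs=[]
    for n,s in d.items():
        b=blob(V[n][0],s)
        if b is None: print(k,n,'none');continue
        print(k,n,b[0],b[1],np.array(b[2][1]),b[3].tolist(),'onz',onz(V[n][1],b[0],77 if k!='fit' else 85+60*.866)); obs.append((V[n][1],b[0]))
    if len(obs)>1:
        print(tri(obs))
E
```

```text
wide w1 [289.   205.63] 1287 [47.61 27.31] [[300, 182], [274, 184], [279, 230], [304, 228]] onz [446.35  16.33  77.  ]
wide w2 [292.93 369.76] 889 [37.64 24.22] [[302, 351], [279, 353], [284, 389], [306, 387]] onz [446.16  16.77  77.  ]
wide w3 [230.02 276.47] 2013 [59.9  35.08] [[243, 247], [209, 250], [218, 306], [251, 303]] onz [446.4  16.6  77. ]
(array([446.19,  16.18,  76.12]), [np.float64(0.1092895223660292), np.float64(0.0889484827461187), np.float64(0.07327630772728237)])
fit w1 [424.14 229.49] 1121 [35. 32.] [[408, 212], [408, 244], [440, 247], [440, 214]] onz [558.69   9.68 136.96]
fit w3 [342.79 409.48] 72286 [220. 639.] [[632, 277], [593, 260], [563, 375], [543, 372], [534, 359], [511, 350], [482, 316], [466, 310], [497, 348], [478, 363], [477, 346], [441, 296], [432, 300], [429, 343], [443, 374], [395, 363], [394, 350], [419, 351], [419, 311], [376, 302], [378, 342], [388, 348], [360, 343], [361, 365], [384, 373], [381, 392], [419, 403], [420, 391], [398, 392], [393, 388], [396, 381], [447, 395], [419, 433], [391, 423], [386, 411], [348, 411], [322, 417], [244, 411], [240, 422], [211, 433], [183, 397], [186, 376], [188, 383], [200, 343], [197, 299], [190, 296], [153, 346], [152, 363], [133, 348], [161, 314], [160, 310], [120, 350], [99, 357], [87, 372], [58, 377], [54, 366], [35, 364], [2, 378], [0, 479], [58, 479], [74, 450], [99, 444], [104, 447], [116, 479], [514, 479], [528, 444], [545, 449], [538, 479], [639, 479], [639, 389], [607, 366]] onz [526.74 -50.04 136.96]
(array([521.93,  41.69, 247.82]), [np.float64(8.814775132054104), np.float64(15.1265968141085)])
narrow w2 [263.16 144.57] 594 [21.19 28.14] [[272, 131], [247, 140], [254, 158], [279, 150]] onz [423.07 252.81  77.  ]
```

```bash
python3 - <<'E'
from fit import *
V={n:load(n) for n in('w1','w2','w3')}
def b2(n,win,thr=60):
    im=V[n][0].copy(); m=np.full(im.shape,255,np.uint8); x0,x1,y0,y1=win; m[y0:y1,x0:x1]=im[y0:y1,x0:x1]
    return blob(m,((x0+x1)/2,(y0+y1)/2),thr)
f1=b2('w1',(400,448,205,255)); f3=b2('w3',(372,422,298,355))
print(f1[0],f1[3].tolist(),f3[0],f3[3].tolist())
X,e=tri([(V['w1'][1],f1[0]),(V['w3'][1],f3[0])]); print('fit disp',X,e)
for k,n,c in [('wide','w1',[[300,182],[274,184],[279,230],[304,228]]),('wide','w3',[[243,247],[209,250],[218,306],[251,303]]),('narrow','w2',[[272,131],[247,140],[254,158],[279,150]])]:
    P=np.array([onz(V[n][1],q,77) for q in c]); u=(P[0]-P[1]+P[3]-P[2])/2; v=(P[1]-P[2]+P[0]-P[3])/2
    print(k,n,'yaw',np.degrees(np.arctan2(u[1],u[0])),np.degrees(np.arctan2(-v[0],v[1])),np.linalg.norm(u),np.linalg.norm(v))
# refit rail with triangulated constraint: overlay check of fit on w3
E
```

```text
[424.14 229.49] [[408, 212], [408, 244], [440, 247], [440, 214]] [396.95 328.37] [[376, 302], [378, 342], [388, 348], [372, 346], [372, 354], [419, 351], [418, 308]]
fit disp [556.57  11.54 143.62] [np.float64(0.21631781936077868), np.float64(0.296387966386632)]
wide w1 yaw 4.749491883962486 4.656610140737608 24.25314093328366 44.534107958922085
wide w3 yaw 5.389526018411069 4.395698592578956 25.03433402828495 44.529843772427185
narrow w2 yaw 18.062217700219634 19.325260507790144 24.150148129922993 17.392476781756777
```

```bash
cat > rail.py <<'E'
from fit import *
_,C1=load('w1'); _,C3=load('w3')
g1=lambda L:np.array([(370+(X+.5)/2.4-.5,60+(Y+.5)/2.4-.5) for X,Y in L])
g3=lambda L:np.array([(100+(X+.5)/1.8-.5,40+(Y+.5)/1.8-.5) for X,Y in L])
px1=np.vstack([g1([(57,352),(190,357),(187,460),(55,450),(99,87),(104,320),(228,60),(223,320),(75,132),(232,117),(15,60),(370,12),(37,557),(338,598)]),[[424.14,229.49]]])
px3=np.vstack([g3([(463,455),(605,475),(597,572),(470,550),(515,225),(522,400),(636,230),(637,405),(482,226),(634,222),(440,142),(779,107)]),[[398,326.2]]])
def loc(p):
    f,d,e=p[3:6]; t=p[7:]
    nose=[[-23.5,f+18,60],[22.5,f+18,60],[22.5,f-18,60],[-23.5,f-18,60]]
    pan=[[e-65,112,-24],[e+65,112,-24],[e-65,-112,-24],[e+65,-112,-24]]
    E=lambda t:[[-22.5,t[0],0],[-22.5,t[1],0],[22.5,t[2],0],[22.5,t[3],0],[t[4],80,23],[t[5],80,23]]
    return nose+E(t[:6])+pan+[[d,f,60]], nose+E(t[6:])+pan[:2]+[[d,f,60]]
W=lambda p,L:(Rz(p[2])@SL@np.array(L,float).T).T+[p[0],p[1],85+p[6]]
def go(fz):
    def g(p):
        a,b=loc(p); return np.r_[(proj(C1,W(p,a))-px1).ravel(),(proj(C3,W(p,b))-px3).ravel(),p[6]*(0 if fz else 100)]
    return least_squares(g,[584,22,.09,-9,3,0,0]+[95,8,99,8,-25,28]*2,loss='soft_l1')
if __name__=="__main__":
  for fz in(0,1):
    r=go(fz); print(r.x[:2],'yaw',np.degrees(r.x[2]),'f,d,e,z',r.x[3:7]); print(r.fun[:30].reshape(-1,2).T,'\n',r.fun[30:56].reshape(-1,2).T)
E
python3 rail.py
```

```text
[584.6   21.94] yaw 5.368427911729868 f,d,e,z [-9.25  2.98 -0.82 -0.  ]
[[-2.02  0.48  1.52  0.36  0.53  0.67  0.19  1.01  0.04  0.06 -1.2  -0.13
  -0.81  0.56 -0.09]
 [ 0.14 -0.29  1.38  0.87 -0.01 -0.01  0.    0.01  0.47  0.78 -1.   -1.24
   0.88  1.98 -0.09]] 
 [[-2.02 -4.75  0.49 -2.04 -0.09  0.61  0.75  0.15  0.02  0.01 -3.2   0.94
   0.09]
 [-0.43 -0.43  2.25 -1.43  0.   -0.02 -0.    0.    0.91  0.49 -1.28 -1.48
  -0.11]]
[585.65  21.71] yaw 5.315530621158412 f,d,e,z [-10.66   2.89  -0.12  -4.07]
[[-1.64  0.04  1.06  0.67  0.67  0.71 -0.29  0.47  0.06  0.07 -0.   -0.38
  -0.03  0.26 -0.29]
 [ 1.01  0.66  1.68  1.17 -0.01 -0.01 -0.    0.01  0.83  1.22 -0.5  -0.27
  -0.37  0.45  0.51]] 
 [[-0.81 -4.93  0.25 -1.    0.5   1.08  0.29 -0.37  0.02  0.   -1.25  0.48
   0.35]
 [-0.84 -1.04  0.59 -2.72 -0.02 -0.03 -0.   -0.    0.55  0.16 -1.07 -0.72
  -1.16]]
```

Call:
drive_tool(
  plan=[
    [[0,0,-1.5,-15,-24,20,1],[0,0,-3,-30,-48,40,1],[0,0,-4.6,-42,-67,80,1],[0,0,-4.6,-42,-67,80,1],[0,0,-4.6,-42,-67,80,1]],
  ],
)

```text
clock: 4.25
eef_pos: [441.0, 16.3, 148.3]
tool_rot: [-0.002, 0.679, 0.734, -0.001]
force: [0.7, -0.1, 0.9]
grip_width: 85.2
```

```bash
cat > d.py <<'E'
from h import *
def delta(pos,Rm,s=None):
    s=s or arm.read_state(); R=rq(s["tool_rot"])
    return np.degrees((R.inv()*Rot.from_matrix(Rm)).as_rotvec()), R.inv().apply(np.array(pos)-s["eef_pos"])
def down(yawdeg): # tool y along heading yaw
    a=np.radians(yawdeg); return np.array([[-np.sin(a),np.cos(a),0],[np.cos(a),np.sin(a),0],[0,0,-1]]).T
E
python3 - <<'E'
from d import *
print(delta((443.3,16.2,79),down(4.6)),arm.read_state()['eef_pos'],arm.read_state()['q'])
E
```

```text
(array([-0.26, -0.04, -0.07]), array([-0.3 ,  2.55, 69.27])) [441.05  16.28 148.28] [ 0.04 -0.   -0.42  1.16  0.    1.53]
```

Call:
drive_tool(
  plan=[
    [[0,0,0,0,2,25,1],[0,0,0,0,2,48,1],[0,0,0,0,2,69,1],[0,0,0,0,2,69,1],[0,0,0,0,2,69,1]],
  ],
)

```text
clock: 4.67
eef_pos: [447.6, 17.1, 82.5]
tool_rot: [0.0, 0.678, 0.735, 0.001]
force: [0.7, -0.7, 0.6]
grip_width: 85.4
```

Call:
drive_tool(
  plan=[
    [[0,0,0,0,0,0,0.2],[0,0,0,0,0,0,0],[0,0,0,0,0,0,-1],[0,0,0,0,0,0,-1],[0,0,0,0,0,0,-1]],
  ],
)

```text
clock: 5.08
eef_pos: [446.7, 16.5, 82.5]
tool_rot: [0.001, 0.678, 0.735, 0.001]
force: [-1.3, -0.3, 6.0]
grip_width: 44.9
```

Call:
drive_tool(
  plan=[
    [[0,0,0,0,0,0,-1],[0,0,0,0,0,0,-1],[0,0,0,0,0,0,-1],[0,0,0,0,0,0,-1],[0,0,0,0,0,0,-1]],
  ],
)

```text
clock: 5.5
eef_pos: [446.7, 16.5, 82.5]
tool_rot: [0.001, 0.678, 0.735, 0.001]
force: [-1.1, -0.4, 6.9]
grip_width: 45.0
```

```bash
python3 - <<'E'
from d import *
s=arm.read_state(); print(s)
shot('w4')
E
```

```text
{'clock': 5.5, 'q': array([ 0.04,  0.04, -0.52,  1.01,  0.  ,  1.53]), 'dq': array([-0.,  0., -0., -0., -0., -0.]), 'effort': array([ -0.25, -32.88,  30.7 ,  -0.51,  -0.13,   0.02]), 'eef_pos': array([446.67,  16.53,  82.5 ]), 'tool_rot': array([0.  , 0.68, 0.73, 0.  ]), 'force': array([-1.07, -0.37,  6.91]), 'moment': array([0.08, 0.36, 0.04]), 'grip_width': 44.95131321010059}
```

View pics/w4.png

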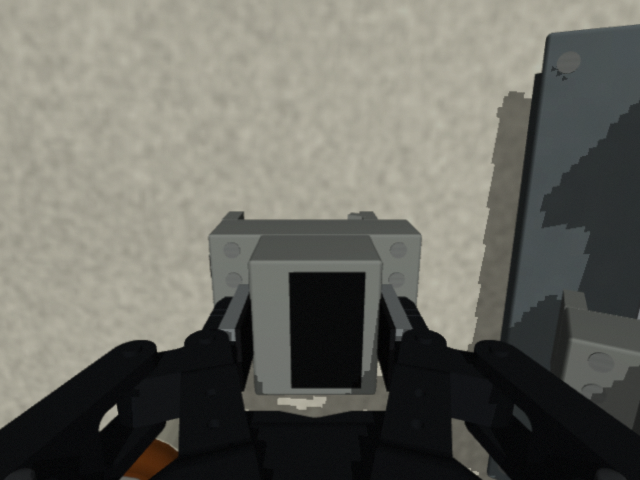

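```bash
cat >> d.py <<'E'
RX,RY,RYAW=584.6,21.9,np.radians(5.37)
RR=Rot.from_euler('z',RYAW).as_matrix()@Rot.from_euler('y',-30,degrees=True).as_matrix(); RO=np.array([RX,RY,85.])
def pose(p,mx,mz,y,h,up=0):
    """tool pose with flange's upper corner at module (mx,mz above feet), pitch p deg, TCP h above the feet"""
    a=np.radians(p); X=np.array([np.cos(a),0,-np.sin(a)]); Z=np.array([np.sin(a),0,np.cos(a)])
    T=np.array([22.5,y,0])-mx*X-mz*Z+h*Z
    M=np.array([[0,1,0],X,-Z]).T
    return RO+RR@T+[0,0,up], RR@M
def show(tag,*a,**k):
    w,d=delta(*pose(*a,**k)); print(tag,'rot',w,'shift',d,'tcp',pose(*a,**k)[0])
def modinrail(h):
    s=arm.read_state(); R=RR.T@rq(s['tool_rot']).as_matrix(); t=RR.T@(s['eef_pos']-RO)
    p=np.degrees(np.arctan2(-R[2,1],R[0,1])); org=t+R@[0,0,h]
    lip=org+R@[0,16.5,-8.5]; mid=org+R@[0,0,-38.5]
    v=R.T@(np.array([22.5,org[1],0])-org)
    print('pitch',p,'mid',mid,'lip',lip,'corner in module',v[1],-v[2],'force(rail)',RR.T@s['force'],'grip',s['grip_width'],'t',s['clock'])
E
python3 - <<'E'
from d import *
show('pre+70',22.5,6,9.1,45,82.5,up=70); show('pre',22.5,6,9.1,45,82.5);show('seat',0,23,17,45,82.5)
E
```

```text
pre+70 rot [-7.33  0.04 -0.77] shift [  39.39  141.7  -155.34] tcp [584.33  67.07 238.24]
pre rot [-7.33  0.04 -0.77] shift [ 39.38 141.5  -85.35] tcp [584.33  67.07 168.24]
seat rot [-29.83   0.19  -0.76] shift [ 38.87 104.29 -58.69] tcp [547.35  63.6  141.47]
```

Call:
drive_tool(
  plan=[
    [[0,0,0,0,0,-35,-1],[0,0,0,10,0,-75,-1],[0,0,0,20,0,-110,-1],[0,0,0,40,15,-140,-1],[-2,0,-0.8,40,45,-155,-1]],
  ],
)

```text
clock: 5.97
eef_pos: [487.0, 61.9, 240.6]
tool_rot: [0.012, 0.672, 0.74, 0.015]
force: [2.5, 0.9, -1.5]
grip_width: 44.5
```

Call:
drive_tool(
  plan=[
    [[-1,0,0,0,35,0,-1],[-3,0,0,0,70,0,-1],[-5.3,0,0,0,97,0,-1],[-5.3,0,0,0,97,0,-1],[-5.3,0,0,0,97,0,-1]],
  ],
)

```text
clock: 6.38
eef_pos: [584.0, 69.0, 238.8]
tool_rot: [0.043, 0.672, 0.738, 0.047]
force: [-0.7, -0.6, -2.5]
grip_width: 44.9
```

```bash
python3 - <<'E'
from d import *
modinrail(82.5); show('pre+10',22.5,6,9.1,45,82.5,up=10); show('pre',22.5,6,9.1,45,82.5);print(arm.read_state()['force'])
shot('w5'); im,C=load('w5'); b=blob=None
from fit import blob
a,_=load('w4')
print(blob(a,(325,330))[3].tolist()[:8]); print(blob(im,(325,330))[3].tolist()[:8])
E
```

```text
pitch 22.770198251033676 mid [63.14 46.96 90.7 ] lip [66.75 46.96 56.65] corner in module -2.370938580494819 -60.85993752665998 force(rail) [-1.87 -0.55 -1.8 ] grip 44.85731836263186 t 6.3833
pre+10 rot [-0.27  0.01  0.03] shift [-1.95 -7.46 60.07] tcp [584.33  67.07 178.24]
pre rot [-0.27  0.01  0.03] shift [-1.95 -8.72 69.99] tcp [584.33  67.07 168.24]
[-0.67 -0.61 -2.5 ]
[[289, 273], [291, 386], [361, 388], [364, 272]]
[[290, 272], [292, 387], [360, 387], [364, 273]]
```

Call:
drive_tool(
  plan=[
    [[0,0,0,-1,-3,22,-1],[0,0,0,-2,-6,46,-1],[0,0,0,-2,-8.7,70,-1],[0,0,0,-2,-8.7,70,-1],[0,0,0,-2,-8.7,70,-1]],
  ],
)

```text
clock: 6.85
eef_pos: [582.4, 66.8, 167.8]
tool_rot: [0.042, 0.672, 0.738, 0.046]
force: [-0.0, -0.9, -2.0]
grip_width: 44.7
```

```bash
python3 - <<'E'
from d import *
modinrail(82.5); show('mid',22.5,14,12.4,45,82.5); show('hook',22.5,22,15.8,45,82.5);print(arm.read_state()['force'])
shot('w6')
E
```

```text
pitch 22.914866482347293 mid [26.03 44.86 30.15] lip [29.54 44.86 -3.9 ] corner in module 8.491352327759522 9.352717847921474 force(rail) [-1.11 -0.87 -1.68] grip 44.668110688177386 t 6.85
mid rot [-0.41  0.01  0.02] shift [ 0.13 -6.02  3.15] tcp [576.86  66.37 163.92]
hook rot [-0.41  0.01  0.02] shift [  0.14 -13.99   6.61] tcp [569.4   65.67 159.51]
[-0.04 -0.88 -2.01]
```

View pics/w6.png

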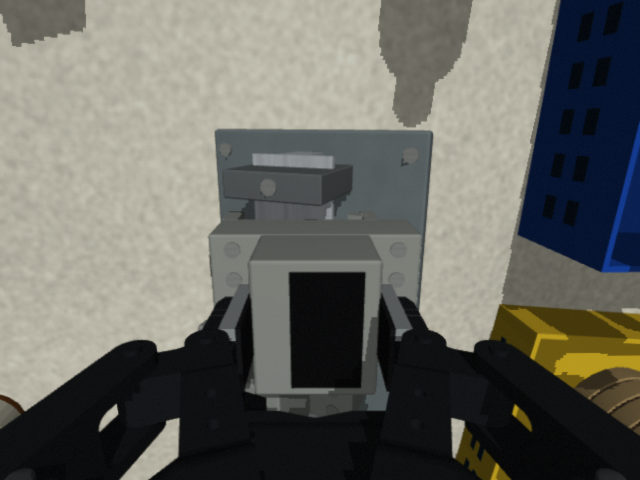

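Call:
drive_tool(
  plan=[
    [[-0.4,0,0,0,0,0.8,-1],[-0.4,0,0,0,-2,1.5,-1],[-0.4,0,0,0,-4,2.3,-1],[-0.4,0,0,0,-6,3.1,-1],[-0.4,0,0,0,-6,3.1,-1]],
  ],
)

```text
clock: 7.32
eef_pos: [578.3, 66.5, 165.1]
tool_rot: [0.045, 0.671, 0.738, 0.05]
force: [0.4, -0.3, -2.6]
grip_width: 44.7
```

```bash
python3 - <<'E'
from d import *
modinrail(82.5); show('hook',22.5,22,15.8,45,82.5)
E
```

```text
pitch 22.29048064212812 mid [21.54 44.96 29.71] lip [25.43 44.97 -4.3 ] corner in module 12.159692858381828 11.372950563371576 force(rail) [-0.96 -0.32 -2.43] grip 44.65362550357934 t 7.3167
hook rot [0.21 0.01 0.04] shift [ 0.04 -9.6   4.35] tcp [569.4   65.67 159.51]
```

Call:
drive_tool(
  plan=[
    [[0,0,0,0,-2,1.1,-1],[0,0,0,0,-4,2,-1],[0,0,0,0,-6,2.9,-1],[0,0,0,0,-6,2.9,-1],[0,0,0,0,-6,2.9,-1]],
  ],
)

```text
clock: 7.73
eef_pos: [573.0, 65.9, 161.0]
tool_rot: [0.045, 0.671, 0.738, 0.049]
force: [-0.6, 0.2, -2.2]
grip_width: 44.4
```

```bash
python3 - <<'E'
from d import *
modinrail(82.5); show('hook',22.5,22,15.8,45,82.5)
E
```

```text
pitch 22.316587515486045 mid [14.82 44.91 28.83] lip [18.69 44.92 -5.19] corner in module 18.05071262017401 14.74908833180696 force(rail) [-1.61  0.29 -1.65] grip 44.351742857740355 t 7.7333
hook rot [0.18 0.01 0.03] shift [ 0.08 -3.74  0.98] tcp [569.4   65.67 159.51]
```

Call:
drive_tool(
  plan=[
    [[0,0,0,0,-1.3,0.3,-1],[0,0,0,0,-2.6,0.6,-1],[0,0,0,0,-3.7,0.9,-1],[0,0,0,0,-3.7,0.9,-1],[0,0,0,0,-3.7,0.9,-1]],
  ],
)

```text
clock: 8.15
eef_pos: [569.6, 65.6, 159.7]
tool_rot: [0.045, 0.671, 0.738, 0.05]
force: [0.7, -0.1, -2.4]
grip_width: 44.5
```

```bash
python3 - <<'E'
from d import *
modinrail(82.5); 
for p,mx,mz in [(17,22.2,16),(11,22.6,16.3),(5.5,22.9,16.6),(0,23,17)]: show(p,p,mx,mz,45,82.5)
E
```

```text
pitch 22.30028431334282 mid [11.25 44.94 29.47] lip [15.13 44.94 -4.55] corner in module 21.593825457099697 15.5066769031769 force(rail) [-0.63 -0.16 -2.4 ] grip 44.49690726187319 t 8.15
17 rot [-5.3   0.01  0.03] shift [ 0.06 -6.65  2.83] tcp [563.36  65.1  156.05]
11 rot [-11.3    0.01   0.03] shift [  0.06 -13.54   6.51] tcp [557.06  64.51 151.49]
5.5 rot [-16.8    0.     0.03] shift [  0.07 -19.38  10.52] tcp [551.83  64.02 146.72]
0 rot [-22.3    0.     0.03] shift [  0.07 -24.54  15.12] tcp [547.35  63.6  141.47]
```

Call:
drive_tool(
  plan=[
    [[-2.7,0,0,0,-3.3,1.4,-1],[-5.3,0,0,0,-6.6,2.8,-1],[-8.3,0,0,0,-10.1,4.6,-1],[-11.3,0,0,0,-13.5,6.5,-1],[-11.3,0,0,0,-13.5,6.5,-1]],
  ],
)

```text
clock: 8.57
eef_pos: [556.1, 64.3, 151.4]
tool_rot: [0.112, 0.664, 0.729, 0.123]
force: [1.0, 0.5, -3.2]
grip_width: 44.5
```

```bash
python3 - <<'E'
from d import *
modinrail(82.5); 
for p,mx,mz in [(8,22.6,16.3),(5.5,22.9,16.6),(3,23,17),(0,23,17),(-1.5,23,17.5)]: show(p,p,mx,mz,45,82.5)
E
```

```text
pitch 10.813945450663022 mid [ 3.86 44.9  26.5 ] lip [14.44 44.91 -6.06] corner in module 23.282730535948993 15.968739958695338 force(rail) [-0.68  0.37 -3.3 ] grip 44.46029539345425 t 8.5667
8 rot [-2.81  0.    0.03] shift [ 0.1  -2.54  1.52] tcp [554.24  64.24 149.16]
5.5 rot [-5.31  0.    0.03] shift [ 0.1  -5.62  3.04] tcp [551.83  64.02 146.72]
3 rot [-7.81  0.    0.03] shift [ 0.11 -8.41  4.77] tcp [549.78  63.83 144.17]
0 rot [-10.81  -0.     0.03] shift [  0.11 -11.6    6.51] tcp [547.35  63.6  141.47]
-1.5 rot [-12.31  -0.     0.03] shift [  0.11 -13.05   7.93] tcp [546.45  63.51 139.65]
```

Call:
drive_tool(
  plan=[
    [[-2.8,0,0,0,-2.8,1.5,-1],[-5.3,0,0,0,-5.6,3,-1],[-7.8,0,0,0,-8.4,4.8,-1],[-7.8,0,0,0,-8.4,4.8,-1],[-7.8,0,0,0,-8.4,4.8,-1]],
  ],
)

```text
clock: 8.98
eef_pos: [549.7, 63.7, 144.2]
tool_rot: [0.155, 0.655, 0.72, 0.17]
force: [-10.7, -1.2, 4.3]
grip_width: 44.7
```

```bash
python3 - <<'E'
from d import *
modinrail(82.5); 
for p,mx,mz in [(3,23,17),(0,23,17),(-1.5,23,17.5),(-2.5,23,17.5)]: show(p,p,mx,mz,45,82.5)
E
```

```text
pitch 3.341120967630285 mid [ 0.36 44.93 22.77] lip [15.08 44.95 -8.14] corner in module 23.42952013339166 17.057551118362767 force(rail) [-7.19 -0.21  9.12] grip 44.6508528184801 t 8.9833
3 rot [-0.34 -0.01  0.04] shift [0.07 0.04 0.08] tcp [549.78  63.83 144.17]
0 rot [-3.34 -0.01  0.04] shift [ 0.07 -3.35  1.39] tcp [547.35  63.6  141.47]
-1.5 rot [-4.84 -0.01  0.04] shift [ 0.07 -4.97  2.62] tcp [546.45  63.51 139.65]
-2.5 rot [-5.84 -0.01  0.04] shift [ 0.07 -6.07  3.12] tcp [545.7   63.44 138.71]
```

Call:
drive_tool(
  plan=[
    [[-1.5,0,0,0,-1.3,0.8,-1],[-3,0,0,0,-2.6,1.6,-1],[-4.5,0,0,0,-4,2.3,-1],[-5.5,0,0,0,-5,2.8,-1],[-5.5,0,0,0,-5,2.8,-1]],
  ],
)

```text
clock: 9.4
eef_pos: [546.1, 63.4, 141.2]
tool_rot: [0.187, 0.646, 0.711, 0.205]
force: [-26.0, -2.5, 24.2]
grip_width: 44.6
```

```bash
python3 - <<'E'
from d import *
modinrail(82.5)
E
```

```text
pitch -2.2303210104736175 mid [ 0.03 44.97 21.93] lip [17.69 44.99 -7.41] corner in module 21.595004590797615 15.712310210986237 force(rail) [-10.53  -0.06  34.06] grip 44.57924808130252 t 9.4
```

Call:
drive_tool(
  plan=[
    [[1.5,0,0,0,1,-1,-1],[2,0,0,0,1,-1.5,0.2],[2,0,0,0,1,-1.5,1],[2,0,0,0,1,-1.5,1],[2,0,0,0,1,-1.5,1]],
  ],
)

```text
clock: 9.82
eef_pos: [548.1, 63.6, 141.2]
tool_rot: [0.176, 0.65, 0.714, 0.193]
force: [0.5, -0.1, 0.8]
grip_width: 83.9
```

Call:
drive_tool(
  plan=[
    [[0,0,0,0,0,-15,1],[0,0,0,0,0,-40,1],[0,0,0,0,0,-75,1],[0,0,0,0,0,-90,1],[0,0,0,0,0,-90,1]],
  ],
)

```text
clock: 10.23
eef_pos: [503.2, 59.4, 223.3]
tool_rot: [0.178, 0.649, 0.713, 0.195]
force: [0.8, 0.2, 0.1]
grip_width: 85.2
```

```bash
python3 - <<'E'
from d import *
s=arm.read_state(); print(s['eef_pos'],s['force'],s['grip_width'],s['clock'],s['q'])
shot('w7')
im=arm.snapshot('scene'); o=cv2.resize(im[190:320,270:430],None,fx=2,fy=2,interpolation=cv2.INTER_CUBIC)[:,:,::-1]
b=cv2.imread('pics/w7.png'); c=np.zeros((480,800,3),np.uint8); c[:]=0
c[:,:480]=b[:,100:580]; c[:260,480:]=o; cv2.imwrite('pics/z7.png',c)
E
```

```text
[503.2   59.42 223.28] [0.79 0.2  0.12] 85.24375634254632 10.2333 [ 0.13 -0.31 -0.63  0.72 -0.02  1.6 ]
```

View pics/z7.png

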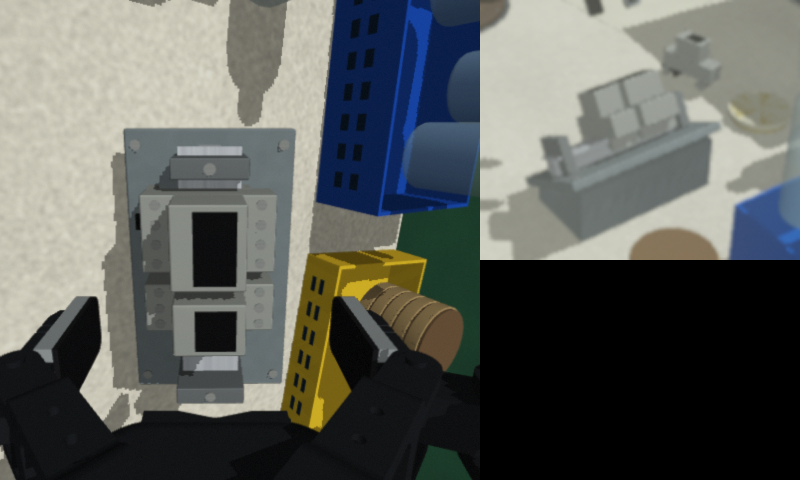

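```bash
python3 - <<'E'
from d import *
from fit import blob
im,C=load('w7')
def onrail(px,z):
    o,v=ray(C,px); o=RR.T@(o-RO); v=RR.T@v; return o+v*(z-o[2])/v[2]
for n,s in (('wide',(315,250)),('fit',(315,330))):
    b=blob(im,s); print(n,b[0],b[3].tolist()); print(onrail(b[0],60)); print(np.array([onrail(q,60) for q in b[3]])[:,:2])
E
```

```text
wide [314.34 248.79] [[292, 213], [294, 286], [335, 286], [336, 213]]
[ 1.97 44.74 60.  ]
[[-10.69  66.15]
 [-10.24  21.34]
 [ 14.34  21.21]
 [ 14.3   66.07]]
fit [315.08 331.41] [[295, 312], [296, 351], [335, 350], [335, 312]]
[ 2.37 -9.29 60.  ]
[[ -9.9    4.13]
 [ -9.68 -23.1 ]
 [ 14.96 -22.56]
 [ 14.58   3.97]]
```

```bash
python3 - <<'E'
from d import *
print(delta((420.2,251.9,200),down(18.6)))
s=arm.read_state()
# thirds: intermediate pose deltas
P0=s['eef_pos'];R0=rq(s['tool_rot']);R1=Rot.from_matrix(down(18.6));w=(R0.inv()*R1).as_rotvec();P1=np.array([420.2,251.9,200])
Rm=R0*Rot.from_rotvec(w/2);Pm=(P0+P1)/2
print(np.degrees(w/2),R0.inv().apply(Pm-P0)); print(np.degrees(w/2),Rm.inv().apply(P1-Pm))
E
```

```text
(array([ 30.24,   3.51, -12.88]), array([199.5 , -65.04, -15.73]))
[15.12  1.75 -6.44] [ 99.75 -32.52  -7.86]
[15.12  1.75 -6.44] [102.91 -21.77   2.47]
```

Call:
drive_tool(
  plan=[
    [[3,0.3,-1.3,20,-6.5,-8,1],[6,0.7,-2.6,40,-13,-8,1],[9,1,-3.9,60,-19.5,-8,1],[12,1.4,-5.2,80,-26,-8,1],[15.1,1.7,-6.4,100,-32.5,-8,1]],
  ],
)

```text
clock: 10.75
eef_pos: [460.5, 156.6, 207.5]
tool_rot: [0.088, 0.623, 0.771, 0.095]
force: [0.2, -0.3, -0.7]
grip_width: 85.1
```

Call:
drive_tool(
  plan=[
    [[4,0.5,-1.7,27,-6,0,1],[8,1,-3.4,54,-12,1,1],[12,1.4,-5,80,-17,2,1],[15.1,1.7,-6.4,103,-22,2.5,1],[15.1,1.7,-6.4,103,-22,2.5,1]],
  ],
)

```text
clock: 11.17
eef_pos: [419.3, 255.2, 196.2]
tool_rot: [-0.002, 0.583, 0.813, -0.004]
force: [-0.1, -0.3, 0.0]
grip_width: 85.0
```

```bash
python3 - <<'E'
from d import *
from fit import blob,tri
s=arm.read_state(); print(s['eef_pos'])
shot('w8'); im,C=load('w8'); _,C2=load('w2')
p=proj(C,[423.07,252.81,77])[0]; b=blob(im,p); print(p,b[0],b[1],b[3].tolist())
print(tri([(C,b[0]),(C2,(263.16,144.57))]))
P=np.array([onz(C,q,77) for q in b[3][:4]]); print(P[:,:2])
e=P-np.roll(P,-1,0); print(np.degrees(np.arctan2(e[:,1],e[:,0])),np.linalg.norm(e,axis=1))
print(delta((420.2,251.9,82.5),down(18.6)))
E
```

```text
[419.29 255.17 196.15]
[321.14 243.63] [320.54 243.48] 1122 [[301, 230], [301, 257], [340, 257], [341, 230]]
(array([422.86, 252.66,  76.21]), [np.float64(0.23577071207471387), np.float64(0.16577343589990534)])
[[408.15 257.23]
 [413.74 240.13]
 [437.44 248.21]
 [431.98 265.34]]
[ 108.1  -161.16  -72.32   18.81] [17.99 25.03 17.97 25.17]
(array([-0.34,  0.13,  0.05]), array([ -1.64,   0.61, 114.07]))
```

Call:
drive_tool(
  plan=[
    [[-0.3,0,0,-1.6,0.5,28,1],[-0.3,0,0,-1.6,0.5,56,1],[-0.3,0,0,-1.6,0.5,84,1],[-0.3,0,0,-1.6,0.5,100,1],[-0.3,0,0,-1.6,0.5,114,1]],
  ],
)

```text
clock: 11.63
eef_pos: [419.5, 249.0, 82.7]
tool_rot: [0.002, 0.585, 0.811, 0.0]
force: [-0.3, -0.3, 0.1]
grip_width: 85.5
```

Call:
drive_tool(
  plan=[
    [[0,0,0,0,0,0,1],[0,0,0,0,0,0,0.2],[0,0,0,0,0,0,0],[0,0,0,0,0,0,-1],[0,0,0,0,0,0,-1]],
  ],
)

```text
clock: 12.05
eef_pos: [421.4, 251.0, 87.1]
tool_rot: [0.002, 0.584, 0.811, 0.003]
force: [-0.6, -0.3, -0.3]
grip_width: 44.5
```

Call:
drive_tool(
  plan=[
    [[0,0,0,0,0,0,-1],[0,0,0,0,0,0,-1],[0,0,0,0,0,0,-1],[0,0,0,0,0,0,-1],[0,0,0,0,0,0,-1]],
  ],
)

```text
clock: 12.47
eef_pos: [421.4, 251.1, 87.1]
tool_rot: [0.002, 0.584, 0.812, 0.003]
force: [-1.3, -2.1, 5.7]
grip_width: 44.4
```

```bash
python3 - <<'E'
from d import *
from fit import blob
s=arm.read_state(); print(s['eef_pos'],s['force'],s['grip_width'],s['q'])
shot('w9'); im,C=load('w9')
b=blob(im,proj(C,[422.9,252.7,77])[0]); print(b[0],b[1],b[3].tolist()[:6])
# waypoint deltas
show('pre+80',22.5,6,9.1,-54,s['eef_pos'][2],up=80)
E
```

```text
[421.38 251.06  87.07] [-1.34 -2.07  5.67] 44.41696135848676 [ 0.54  0.11 -0.43  1.02 -0.    1.79]
[325.97 319.9 ] 3318 [[291, 298], [292, 343], [360, 343], [361, 297]]
pre+80 rot [-7.06 -0.85 13.1 ] shift [-322.6    74.29 -164.87] tcp [593.   -31.55 252.77]
```

Call:
drive_tool(
  plan=[
    [[0,0,0,0,0,0,1],[0,0,0,0,0,0,1],[0,0,0,0,0,2,1],[0,0,0,0,0,5,1],[0,0,0,0,0,5,1]],
  ],
)

```text
clock: 12.93
eef_pos: [420.2, 250.5, 79.8]
tool_rot: [0.002, 0.584, 0.812, 0.001]
force: [-0.7, -0.2, 0.5]
grip_width: 85.4
```

Call:
drive_tool(
  plan=[
    [[0,0,0,0,0,0,0],[0,0,0,0,0,0,-1],[0,0,0,0,0,0,-1],[0,0,0,0,0,0,-1],[0,0,0,0,0,0,-1]],
  ],
)

```text
clock: 13.35
eef_pos: [420.9, 250.8, 81.0]
tool_rot: [0.002, 0.584, 0.812, 0.002]
force: [0.7, 0.0, 3.5]
grip_width: 44.7
```

Call:
drive_tool(
  plan=[
    [[0,0,0,0,0,0,-1],[0,0,0,0,0,0,-1],[0,0,0,0,0,0,-1],[0,0,0,0,0,0,-1],[0,0,0,0,0,0,-1]],
  ],
)

```text
clock: 13.77
eef_pos: [420.9, 250.9, 81.0]
tool_rot: [0.002, 0.584, 0.812, 0.002]
force: [0.3, 0.0, 5.1]
grip_width: 44.5
```

```bash
python3 - <<'E'
from d import *
from fit import blob
s=arm.read_state(); print(s['eef_pos'],s['force'],s['grip_width'])
shot('w10'); im,C=load('w10')
b=blob(im,proj(C,[422.9,252.7,77])[0]); print(b[0],b[1],b[3].tolist()[:6])
E
```

```text
[420.92 250.85  80.99] [0.32 0.01 5.13] 44.49994072487811
[326.6  328.31] 3549 [[364, 305], [290, 305], [291, 352], [362, 352]]
```

Call:
drive_tool(
  plan=[
    [[0,0,0,0,0,-25,-1],[0,0,0,0,0,-60,-1],[0,0,0,0,0,-100,-1],[0,0,0,0,0,-140,-1],[0,0,0,0,0,-172,-1]],
  ],
)

```text
clock: 14.23
eef_pos: [419.5, 250.4, 254.7]
tool_rot: [0.002, 0.584, 0.812, 0.001]
force: [0.9, -0.1, -2.0]
grip_width: 44.5
```

```bash
python3 - <<'E'
from d import *
s=arm.read_state(); print(s['force'])
P1,R1=pose(22.5,6,9.1,-54,81,up=80); R1=Rot.from_matrix(R1)
P0=s['eef_pos'];R0=rq(s['tool_rot']);w=(R0.inv()*R1).as_rotvec()
Rm=R0*Rot.from_rotvec(w/2);Pm=(P0+P1)/2
print(P0,P1);print(np.degrees(w/2),R0.inv().apply(Pm-P0)); print(np.degrees(w/2),Rm.inv().apply(P1-Pm))
E
```

```text
[ 0.85 -0.1  -1.98]
[419.48 250.41 254.71] [593.79 -31.47 246.75]
[-3.6  -0.41  6.55] [-161.31   37.93    4.36]
[-3.6  -0.41  6.55] [-155.9    55.69    8.43]
```

Call:
drive_tool(
  plan=[
    [[-0.7,0,1.3,-32,7.5,-1,-1],[-1.4,0,2.6,-64,15,-2,-1],[-2.1,0,3.9,-97,22.5,-3,-1],[-2.9,0,5.2,-129,30,-3,-1],[-3.6,-0.4,6.5,-161,38,-3,-1]],
  ],
)

```text
clock: 14.65
eef_pos: [507.0, 108.4, 255.3]
tool_rot: [0.023, 0.629, 0.776, 0.025]
force: [1.1, 1.1, -0.9]
grip_width: 44.9
```

Call:
drive_tool(
  plan=[
    [[-0.7,0,1.3,-36,12,0,-1],[-1.4,0,2.6,-72,25,2,-1],[-2.1,0,3.9,-108,38,5,-1],[-3.6,-0.4,6.5,-144,51,10,-1],[-3.6,-0.4,6.5,-156,56,12,-1]],
  ],
)

```text
clock: 15.07
eef_pos: [595.8, -34.9, 246.6]
tool_rot: [0.044, 0.673, 0.737, 0.048]
force: [-0.8, -0.5, -1.2]
grip_width: 44.8
```

Call:
drive_tool(
  plan=[
    [[0,0,0,0,0,0,-1],[0,0,0,0,0,0,-1],[0,0,0,0,0,0,-1],[0,0,0,0,0,0,-1],[0,0,0,0,0,0,-1]],
  ],
)

```text
clock: 15.48
eef_pos: [594.4, -29.6, 248.8]
tool_rot: [0.044, 0.67, 0.739, 0.049]
force: [0.6, 0.6, -1.5]
grip_width: 44.7
```

```bash
python3 - <<'E'
from d import *
from fit import blob
modinrail(81); show('pre+15',22.5,6,9.1,-54,81,up=15); show('pre',22.5,6,9.1,-54,81)
shot('w11'); im,C=load('w11'); print(blob(im,(326,328))[3].tolist()[:6]); print(arm.read_state()['q'])
E
```

```text
pitch 22.496652421653323 mid [ 69.89 -52.16 100.13] lip [ 73.66 -52.08  66.1 ] corner in module -5.471954985243574 -72.14117844357443 force(rail) [-0.21  0.5  -1.61] grip 44.6754855967209 t 15.4833
pre+15 rot [ 0.   -0.04  0.21] shift [-1.82 -9.52 66.37] tcp [593.79 -31.47 181.75]
pre rot [ 0.   -0.04  0.21] shift [ -1.83 -11.47  81.24] tcp [593.79 -31.47 166.75]
[[364, 305], [290, 305], [291, 352], [362, 352]]
[-0.06  0.16 -0.03  1.26  0.02  1.42]
```

Call:
drive_tool(
  plan=[
    [[0,0,0.2,-1,-3,25,-1],[0,0,0.2,-1.8,-7,52,-1],[0,0,0.2,-1.8,-11.5,81,-1],[0,0,0.2,-1.8,-11.5,81,-1],[0,0,0.2,-1.8,-11.5,81,-1]],
  ],
)

```text
clock: 15.95
eef_pos: [593.1, -32.1, 166.1]
tool_rot: [0.043, 0.672, 0.738, 0.048]
force: [-0.5, 0.3, -1.8]
grip_width: 44.3
```

Call:
drive_tool(
  plan=[
    [[0,0,0,0,0,0,-1],[0,0,0,0,0,0,-1],[0,0,0,0,0,0,-1],[0,0,0,0,0,0,-1],[0,0,0,0,0,0,-1]],
  ],
)

```text
clock: 16.37
eef_pos: [594.5, -32.8, 167.5]
tool_rot: [0.044, 0.672, 0.737, 0.049]
force: [0.2, 0.2, -0.4]
grip_width: 44.7
```

```bash
python3 - <<'E'
from d import *
modinrail(81); show('mid',22.5,14,12.4,-54,81); show('hook',22.5,22,15.8,-54,81)
E
```

```text
pitch 22.436311048447404 mid [ 29.17 -55.34  29.8 ] lip [ 32.97 -55.36  -4.23] corner in module 5.205972780562117 8.413222733163327 force(rail) [-0.01  0.13 -0.44] grip 44.66426706822052 t 16.3667
mid rot [ 0.06 -0.01 -0.1 ] shift [ 1.33 -8.72  3.97] tcp [586.32 -32.18 162.44]
hook rot [ 0.06 -0.01 -0.1 ] shift [  1.32 -16.72   7.36] tcp [578.86 -32.88 158.02]
```

Slide in half way, then settle and check.

Call:
drive_tool(
  plan=[
    [[0,0,0,0.5,-3,1.4,-1],[0,0,0,1,-6,2.8,-1],[0,0,0,1.3,-9,4.1,-1],[0,0,0,1.3,-11.5,5.2,-1],[0,0,0,1.3,-11.5,5.2,-1]],
  ],
)

```text
clock: 16.78
eef_pos: [582.4, -32.4, 159.5]
tool_rot: [0.043, 0.672, 0.737, 0.048]
force: [-0.5, -0.5, -1.4]
grip_width: 44.5
```

```bash
python3 - <<'E'
from d import *
modinrail(81); show('hook',22.5,22,15.8,-54,81)
E
```

```text
pitch 22.56793985026304 mid [ 14.65 -53.83  28.89] lip [ 18.38 -53.84  -5.14] corner in module 18.33426705618978 14.832255533032482 force(rail) [-1.18 -0.46 -0.97] grip 44.548228020002625 t 16.7833
hook rot [-0.07 -0.03 -0.1 ] shift [-0.15 -3.74  0.99] tcp [578.86 -32.88 158.02]
```

Call:
drive_tool(
  plan=[
    [[0,0,0,0,-1.3,0.3,-1],[0,0,0,0,-2.6,0.6,-1],[0,0,0,0,-3.7,0.9,-1],[0,0,0,0,-3.7,0.9,-1],[0,0,0,0,-3.7,0.9,-1]],
  ],
)

```text
clock: 17.2
eef_pos: [579.8, -32.7, 158.7]
tool_rot: [0.044, 0.672, 0.737, 0.049]
force: [0.3, 0.5, -1.0]
grip_width: 44.8
```

```bash
python3 - <<'E'
from d import *
modinrail(81)
for p,mx,mz in [(17,22.2,16),(11,22.6,16.3),(3,23,17)]: show(p,p,mx,mz,-54,81)
E
```

```text
pitch 22.496839426942632 mid [ 12.04 -53.93  29.51] lip [ 15.8  -53.95  -4.52] corner in module 20.961494277701316 15.235553829369618 force(rail) [-0.18  0.5  -1.1 ] grip 44.83788509568724 t 17.2
17 rot [-5.5  -0.02 -0.1 ] shift [-0.06 -7.36  3.19] tcp [572.96 -33.43 154.59]
11 rot [-11.5   -0.01  -0.1 ] shift [ -0.08 -14.08   6.87] tcp [566.81 -34.01 150.07]
3 rot [-19.5   -0.01  -0.1 ] shift [ -0.09 -22.08  13.11] tcp [559.72 -34.68 142.83]
```

Call:
drive_tool(
  plan=[
    [[-2.7,0,0,0,-3.7,1.6,-1],[-5.5,0,0,0,-7.3,3.2,-1],[-8.5,0,0,0,-10.8,5,-1],[-11.5,0,0,0,-14,6.9,-1],[-11.5,0,0,0,-14,6.9,-1]],
  ],
)

```text
clock: 17.62
eef_pos: [566.0, -33.9, 150.0]
tool_rot: [0.112, 0.664, 0.728, 0.123]
force: [1.5, 0.6, -1.4]
grip_width: 45.0
```

```bash
python3 - <<'E'
from d import *
modinrail(81)
for p,mx,mz in [(7,22.7,16.6),(3,23,17),(-2,23,17.5)]: show(p,p,mx,mz,-54,81)
E
```

```text
pitch 10.808446808862968 mid [  3.94 -53.86  26.44] lip [ 14.52 -53.89  -6.12] corner in module 23.193846293634625 16.005518000020245 force(rail) [ 0.68  0.49 -2.  ] grip 44.95778763767135 t 17.6167
7 rot [-3.81  0.01 -0.11] shift [-0.15 -3.73  2.24] tcp [563.2  -34.35 146.66]
3 rot [-7.81  0.01 -0.11] shift [-0.16 -8.29  4.71] tcp [559.72 -34.68 142.83]
-2 rot [-12.81   0.02  -0.11] shift [ -0.17 -13.31   8.17] tcp [556.13 -35.01 137.91]
```

Same rock-down profile as worked for the wide module.

Call:
drive_tool(
  plan=[
    [[-2.8,0,0,0,-2.8,1.5,-1],[-5.3,0,0,0,-5.6,3,-1],[-7.8,0,0,0,-8.4,4.8,-1],[-7.8,0,0,0,-8.4,4.8,-1],[-7.8,0,0,0,-8.4,4.8,-1]],
  ],
)

```text
clock: 18.03
eef_pos: [559.6, -34.6, 142.9]
tool_rot: [0.155, 0.656, 0.719, 0.171]
force: [-8.8, -1.5, 4.6]
grip_width: 44.7
```

Call:
drive_tool(
  plan=[
    [[-1.5,0,0,0,-1.3,0.8,-1],[-3,0,0,0,-2.6,1.6,-1],[-4.5,0,0,0,-4,2.3,-1],[-5.5,0,0,0,-5,2.8,-1],[-5.5,0,0,0,-5,2.8,-1]],
  ],
)

```text
clock: 18.45
eef_pos: [556.0, -35.1, 140.1]
tool_rot: [0.187, 0.648, 0.71, 0.205]
force: [-28.6, -0.2, 26.1]
grip_width: 44.5
```

```bash
python3 - <<'E'
from d import *
modinrail(81)
E
```

```text
pitch -2.2547807339875785 mid [ -0.03 -54.13  22.14] lip [ 17.64 -54.2   -7.19] corner in module 21.641112069303027 15.490514493012842 force(rail) [-11.68   2.46  36.83] grip 44.48547840653608 t 18.45
```

Same signature as for the wide one. Release and back off.

Call:
drive_tool(
  plan=[
    [[1.5,0,0,0,1,-1,-1],[2,0,0,0,1,-1.5,0.2],[2,0,0,0,1,-1.5,1],[2,0,0,0,1,-1.5,1],[2,0,0,0,1,-1.5,1]],
  ],
)

```text
clock: 18.87
eef_pos: [557.6, -34.7, 139.3]
tool_rot: [0.175, 0.65, 0.713, 0.193]
force: [0.0, 1.0, 0.6]
grip_width: 84.3
```

Call:
drive_tool(
  plan=[
    [[0,0,0,0,0,-15,1],[0,0,0,0,0,-40,1],[0,0,0,0,0,-75,1],[0,0,0,0,0,-100,1],[0,0,0,0,0,-110,1]],
  ],
)

```text
clock: 19.28
eef_pos: [502.2, -40.2, 238.3]
tool_rot: [0.178, 0.65, 0.713, 0.194]
force: [1.2, -0.2, 1.1]
grip_width: 85.5
```

```bash
python3 - <<'E'
from d import *
s=arm.read_state(); print(s['eef_pos'],s['force'],s['grip_width'],s['clock'])
shot('w12')
im=arm.snapshot('scene'); cv2.imwrite('pics/s12.png',im[:,:,::-1])
o=cv2.resize(im[205:305,280:410],None,fx=2.4,fy=2.4,interpolation=cv2.INTER_CUBIC)[:,:,::-1]
b=cv2.imread('pics/w12.png'); c=np.zeros((480,800,3),np.uint8)
c[:,:480]=b[:,100:580]; c[:o.shape[0],480:480+o.shape[1]]=o[:,:320]; cv2.imwrite('pics/z12.png',c)
E
```

```text
[502.19 -40.16 238.25] [ 1.18 -0.23  1.11] 85.51583025491531 19.2833
```

View pics/z12.png

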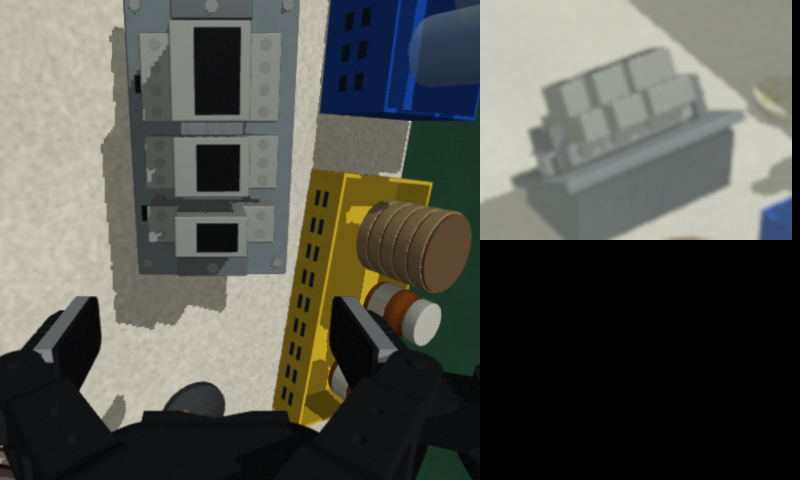

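```bash
python3 - <<'E'
from d import *
from fit import blob
def onrail(C,px,z):
    o,v=ray(C,px); o=RR.T@(o-RO); v=RR.T@v; return o+v*(z-o[2])/v[2]
im,C=load('w12')
for n,s in (('wide',(316,70)),('fit',(317,168)),('narrow',(317,237))):
    b=blob(im,s); P=np.array([onrail(C,q,60) for q in b[3]]); print(n,onrail(C,b[0],60),'ext',np.ptp(P,0)[:2])
for n,s in (('wtab',(238,83)),('ntab',(244,212))):
    b=blob(im,s,50)
    if b: print(n,b[0],b[1],[onrail(C,(b[3][:,0].min()-.5,b[0][1]),z)[0] for z in(0,5)])
# rest position of wide's tab seen earlier, w1 (tab left end) with module at yaw 4.5, centre (443.2,16.1)
a,C1=load('w1'); b=blob(a,(242,197),60); print(b and (b[0],b[1],[ (onz(C1,(b[3][:,0].min()-.5,b[0][1]),z)-[443.2,16.1,0])@[.997,.078,0] for z in(17,22)]))
E
```

```text
wide [ 2.08 44.43 60.  ] ext [25.23 45.01]
fit [ 2.62 -9.45 60.  ] ext [25.06 26.73]
narrow [  2.08 -52.97  60.  ] ext [25.09 17.78]
wtab [237.29  84.26] 102 [np.float64(-55.39819510246296), np.float64(-54.47295047956824)]
ntab [243.73 212.17] 90 [np.float64(-55.379861800817245), np.float64(-54.454929664188874)]
(array([241.92, 197.12]), np.int32(25), [np.float64(-54.03590495309249), np.float64(-53.00051256138409)])
```

```bash
python3 -c "
from workcell import arm
print(arm.finish_job())"
```

```text
the job is handed in; nothing more can be done
None
```

I clipped both modules onto the rail, the wide one first (rail y about +44 mm) and then the narrow one (about -53 mm), on either side of the fitted module. I handed the job in at about 19.5 s of the 61 s allowed. The hand-in gave no verdict.

For each module I hooked the lip under the upper flange at about 22° pitch without feeling any contact. I then rocked the near end down until it pressed on the rail with 34 to 37 N, released it and backed off.

**Seating:** in the last wrist picture all three modules stand in line, and both loose ones look flat and square on the rail. Their displays are within about 0.6 mm of the fitted module's across the rail, and the display sizes fit the seated height.

**Feet:** both black foot tabs sit at the same place, within about 1 mm of where the rest position predicts. That matches feet that have sprung back, but I judged the click only from this and the pressing force, not directly.

**Fitted module:** it reads -9.45 mm along the rail, against -9.29 mm before, so it has not moved within measurement error.

**Not checked or slightly off:**
- I did not measure the loose bench items again at the end. The arm never went down near them, and the wrist force showed no unexpected contact.
- At the end of each rock-down the tool had over-rotated by about 2.2°, so each module turned slightly in the grip.
- I gripped the narrow module again about 6 mm lower, because the first grip was too high on its nose.

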